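# Park the coasting sample carousel and bolt it

## Robot

A 7-joint arm with a two-finger parallel gripper is mounted at the origin on the work surface. World frame = base frame: x ahead of the robot, y to its left, z up, the work surface at z = 0. Lengths are in m, angles in degrees, forces in N, time in s.
With the tool pointing down it reaches from about 0.4 to 0.875 m from the base axis. Payload 19.3 kg.
Tool frame: the origin (TCP) lies at the centre of the arm's flange, where the gripper is bolted on; the fingertips stand 173 mm ahead of it and the grasp point (between the pads) lies 155 mm ahead of it; z points along the fingers, y is the direction in which the jaws open and shut (so a half turn about z gives the same grasp; the last joint's range is limited). The gripper opens to 85 mm and grips with 20 to 120 N. Pads are 22 mm wide; open, the fingers measure 114 mm over their backs; the gripper's body (76 mm by 85 mm) begins 54 mm behind the grasp point. The pads swing forward as they close: fully open they stand 13 mm farther back than shut.
Start: joints at [66.28, 29.874, -2.08, 91.645, 1.215, 58.505, -6.463], TCP at [0.211, -0.588, 0.405] pointing down, gripper open.
Joint ranges: [-166.77, 166.77], [-17.47, 122.26], [-85.68, 81.53], [9.62, 139.38], [-72.42, 252.41], [9.2, 110.78], [-144.41, 144.41]. Speed limits (degrees/s): [108.29, 108.29, 136.94, 136.94, 172.46, 172.46, 172.46].

## Interface

Orientations are given as a 3x3 rotation matrix whose columns are the frame's x, y, z axes.
In Python, from rig import env gives the robot as it stands. The module is installed in compiled form; this text tells all that it offers.
- The arm moves only by the tool send_rows, never from a script. Its arguments are lists of equal length, an entry for each row: "angular": the turn, a rotation vector about the world's x, y, z in degrees, a list of three; "xyz": the shift along the world's x, y, z in cm, a list of three; "claw": the closure, from 0 (fully open) to 1 (shut). A call has 1 to 8 rows; each row is the pose to reach, as a shift and turn from the pose measured when the call began; what a row does not reach only later rows make up. A row lasts 1/8 s, in which the tool goes at most 62.5 mm and 10.7 degrees, less where a joint would pass 70% of its speed; a pose out of reach is approached as far as the arm can. A call with a gripper value outside its range is refused whole. The fingers move at their own pace and stop on an object; the grip force is fixed at half the most. Time passes only in rows, so rows that repeat a pose let the fingers close. It gives the time, the measured TCP pose, the force and the opening at its end, in the units of the state.
- env.read_state(): the state, without advancing time (a new reading comes with each control period).
- env.camera(name): name is "side" or "top"; returns (picture, depth): 384x512x3 uint8, red, green, blue; 384x512 float32, m along the optical axis (not along the pixel's ray), 0 where there is no reading.
- env.camera_model(name): a dict with "K" (3x3 intrinsics, pixels), "R" (3x3) and "t" (3): a world point X has camera coordinates R X + t. Camera axes: x right, y down, z forward; pixel columns grow to the right and rows downward; lengths in m; the calibration is good to about 2 mm. A picture is of the moment at which its call begins. camera_model takes no time and is no camera call.
- env.job_done(): hands the job in, once; it reports no verdict.
The state is a dict: "t": time; "q": joint angles; "joint_vel": joint speeds; "effort": joint torques, N m; "tcp_pos": TCP position; "eef_rot": TCP orientation; "force": force on the tool from outside, world axes, zero at the start; "moment": the same for the moment, N m; "grip_width": opening from 0.0 (shut) to 1.0 (fully open).
Only numpy, scipy, OpenCV 4.12 (cv2) and the standard library are available. Lean on these libraries where they do the work, as an engineer would, in place of code of your own. Each camera call takes 0.05 s, during which the arm holds its last target.

## Task

The sample carousel of the tube loader is still coasting round. Brake it by touch, on its bare metal rim and never on the tubes, so that it comes to rest with the notch in the rim facing the locking bolt; then push the bolt by its upright lug fully home into the notch and take your hand away, so that the carousel stays locked for loading. Do not run the bolt against the carousel while it is turning, and leave the other things on the bench where they are.

Things in the scene. Friction and masses are not known exactly. Their poses are not given: they have to be found in the camera images.
- loader: Fixed chassis of the tube loader: flat white box with a dark steel deck 30 mm above the table. Origin: on the table, right below the carousel's axis. The bolt and its guide lie on the -x side; the bolt slides towards +x, straight at the axis; z up. Deck from x = -235 to +165 mm, y = -155 to +155 mm.
- carousel: The carousel, about 2.3 kg (varies by a fifth), on a vertical axis. Origin: on the axis, 40 mm above the table, under the rim; z up; x axis points at the notch. It runs up in the first 3 s, then coasts anticlockwise from above at 1.6 to 2.5 rad/s, losing 0.05 to 0.1 rad/s each second by itself. It stays where it is brought to rest, but may creep a few mm as a touch is lifted.
- rim_top (a point): Point on the carousel's axis at the height of the rim's top face, z = 52 mm above the table. The rim is a flat bare aluminium disc 280 mm across and 12 mm thick, bare between radius 80 and 140 mm; inside radius 80 mm a black drum stands on it, top at z = 90 mm. Pressing a fingertip lightly on the bare rim (a few N) stops the carousel in a fraction of a second.
- tubes: Seven capped sample tubes standing in the drum's ten places, on a circle of radius 61 mm; caps 16 mm across, tops at z = 121 mm above the table. They turn with the carousel. Origin and axes as the carousel's.
- notch (a point): Middle of the mouth of the only notch in the rim: at radius 140 mm, at half the rim's thickness (z = 46 mm). The notch is open outward, up and down, 26 mm wide and 25 mm deep radially; a dark engraved line, 3 mm wide, runs from the drum to its floor (ten shorter, thinner marks stand at the tube places).
- slot (a point): Fixed point of the loader at radius 140 mm, z = 46 mm, in line with the bolt and its guide: the notch must come to rest here.
- bolt (a joint): Travel of the locking bolt towards the carousel's axis, m: 0 drawn back (starts at 0 to 0.005), 0.030 fully home at its stop. Its round nose, 20 mm wide, reaches the rim's edge at 0.008 and ends 22 mm deep in the notch; where there is no notch it meets the rim and stops. It slides stiffly (about 2 N) and stays where it is left.
- bolt_lug (a point): Top centre of the bolt's upright thumb lug, z = 88 mm above the table, 198 mm from the carousel's axis when drawn back. The lug is 8 mm thick along the travel, 14 mm wide, and stands 30 mm above its guide, a 72 x 51 mm aluminium block with its top at z = 58 mm that reaches 24 mm behind the drawn-back lug's centre.
- pot: Small jar, 38 mm across, 46 mm high, on the loader's deck at its bolt end (+y corner). Origin under its centre. Bystander.
- cap_tray: Small grey tray, 56 x 46 x 18 mm, on the loader's deck at its bolt end (-y corner). Origin under its centre. Bystander.
- carrier: Black strip carrier with capped tubes, 360 x 22 mm, 91 mm high, on the table to the left. Origin under its centre, x along it. Bystander.
- tip_box: Pipette-tip box, 85 x 122 x 90 mm, on the table to the right. Origin under its centre. Bystander.
- spray: White spray bottle, 72 mm across, 194 mm high, on the table to the left. Origin under its centre. Bystander.
- plates: Two stacked microplates, 86 x 128 x 29 mm, on the table to the right. Origin under their centre. Bystander.
- timer: Bench timer, 50 x 70 x 20 mm, on the table to the left. Origin under its centre. Bystander.

How it is judged:
By the outcome, as a careful person would: the job done as asked, in the order asked, and still so for the second after the job is handed in, with the robot touching nothing.
It also fails if it takes over 61 s, if anything falls off the work surface, if the arm or the gripper's body presses on something with over 40 N, if the wrist force passes 120 N, or if a joint passes its speed limit or range.

## Working session

There is one attempt and no reset: what is moved stays moved. The work goes in short steps, Python scripts to look and compute and a tool call to move; the robot and the scene stay as the last step left them, time stands still between calls to the robot, and variables do not carry over. Pictures are saved under pics/ and viewed, and the job is handed in when it is done.

Besides the shell and the picture viewer there is one more tool, called after "Call:" by a JSON object that holds its "api" and its "payload", one argument or row to a line. send_rows: Moves the arm, as the interface text tells. Its arguments: {"type":"object","properties":{"angular":{"type":"array","items":{"type":"array","items":{"type":"number"}}},"xyz":{"type":"array","items":{"type":"array","items":{"type":"number"}}},"claw":{"type":"array","items":{"type":"number"}}},"required":["angular","xyz","claw"]}

```bash
mkdir -p pics
python3 - <<'E'
from rig import env
import cv2,numpy as np
s=env.read_state();print(s)
for n in("top","side"):
    p,d=env.camera(n);cv2.imwrite(f"pics/{n}0.png",p[:,:,::-1]);np.savez(f"pics/{n}0.npz",p=p,d=d)
    print(n,env.camera_model(n))
print(env.read_state()['t'])
E
```

```text
{'t': 0.0, 'q': array([66.28091892, 29.90852555, -2.08111171, 91.67250706,  1.21540123,
       58.50444207, -6.46370138]), 'joint_vel': array([ 0.01526169, -0.05121309,  0.01182299,  0.00112906,  0.03585308,
       -0.05245667,  0.06369572]), 'effort': array([-1.56027894e-03, -9.27111125e+01,  1.97931938e+00, -3.69940138e+01,
        1.78863649e-02,  8.16744257e-03,  1.77174320e-05]), 'tcp_pos': array([ 0.21058223, -0.58831232,  0.40414051]), 'eef_rot': array([[ 9.41495743e-01,  3.37024563e-01, -4.58126763e-04],
       [ 3.37024862e-01, -9.41495209e-01,  1.00716121e-03],
       [-9.18860858e-05, -1.10263810e-03, -9.99999388e-01]]), 'force': array([-0.77806125,  0.04010852, -0.63090534]), 'moment': array([-0.01237625,  0.02292133,  0.01214275]), 'grip_width': 0.9966430390665533}
top {'K': array([[417.11170641,   0.        , 262.00469713],
       [  0.        , 417.11170641, 191.25197502],
       [  0.        ,   0.        ,   1.        ]]), 'R': array([[ 0.02421378, -0.99969546, -0.00476259],
       [-0.97999643, -0.02279477, -0.19770533],
       [ 0.19753656,  0.00945451, -0.98024993]]), 't': array([0.05597401, 0.5418618 , 1.28468456])}
side {'K': array([[370.92199042,   0.        , 256.12903958],
       [  0.        , 370.92199042, 195.40055187],
       [  0.        ,   0.        ,   1.        ]]), 'R': array([[ 0.99876726, -0.0460209 ,  0.01860223],
       [-0.02021101, -0.71931148, -0.69439363],
       [ 0.04533741,  0.69316165, -0.71935488]]), 't': array([-0.53865966,  0.08957498,  1.16660856])}
0.1
```

View pics/top0.png

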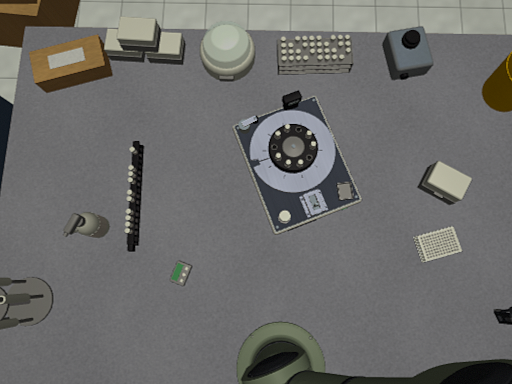

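View pics/side0.png

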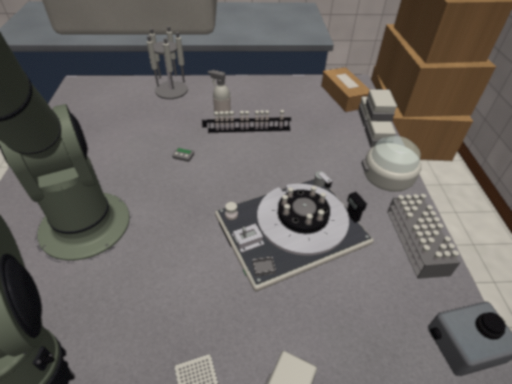

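```bash
cat > h.py <<'E'
import numpy as np,cv2
from rig import env
def toplane(n,uv,z):
    m=env.camera_model(n);uv=np.atleast_2d(np.asarray(uv,float))
    r=np.c_[uv,np.ones(len(uv))]@np.linalg.inv(m['K']).T@m['R']
    c=-m['R'].T@m['t'];s=(np.asarray(z)-c[2])/r[:,2]
    return c+r*s[:,None]
def proj(n,X):
    m=env.camera_model(n);x=np.atleast_2d(X)@m['R'].T+m['t'];x=x@m['K'].T
    return x[:,:2]/x[:,2:]
E
python3 - <<'E'
from h import *
p=np.load('pics/top0.npz')['p']
print(p[150,262],p[130,270],p[180,300],p[200,250],p[110,240],p[205,316])
c=p[80:240,225:370];cv2.imwrite('pics/topc.png',cv2.resize(c,None,fx=5,fy=3.7 and 3.7,interpolation=cv2.INTER_CUBIC)[:,:,::-1])
p=np.load('pics/side0.npz')['p'];c=p[165:290,205:380];cv2.imwrite('pics/sidec.png',cv2.resize(c,None,fx=4.5,fy=4.5,interpolation=cv2.INTER_CUBIC)[:,:,::-1])
E
```

```text
[137 140 151] [158 164 176] [150 155 167] [110 109 110] [107 107 108] [75 76 69]
```

View pics/topc.png

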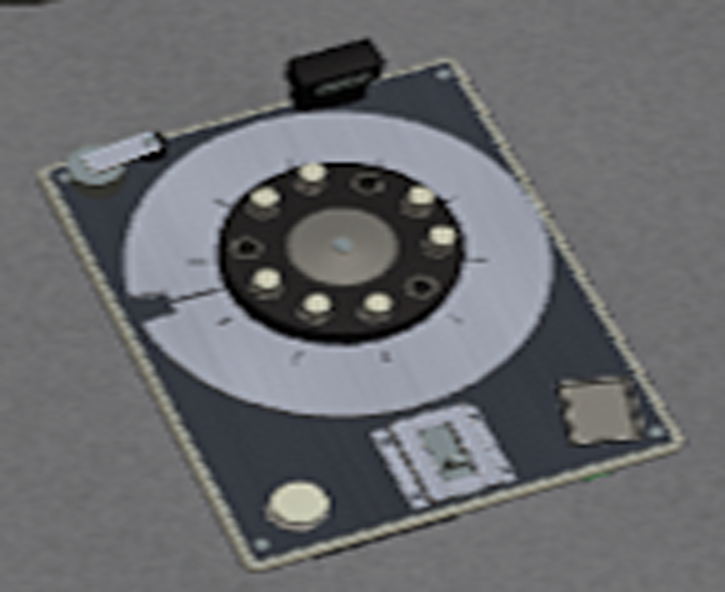

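View pics/sidec.png

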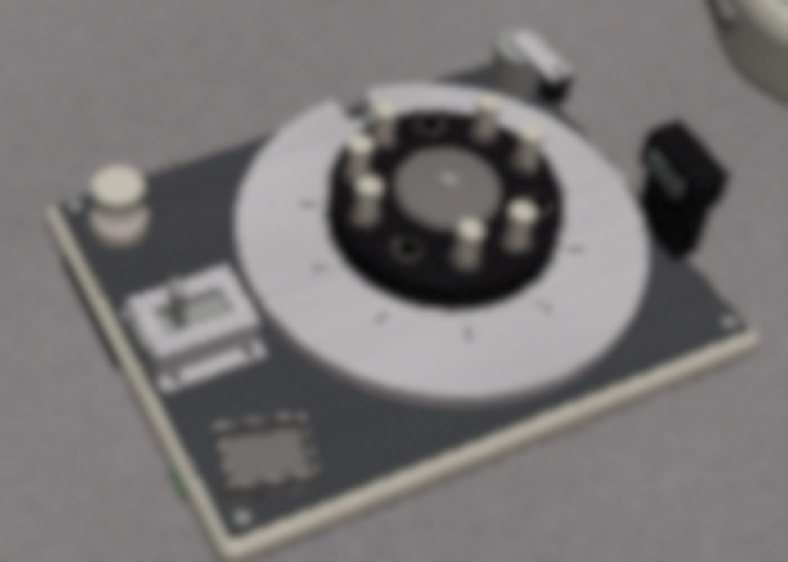

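```bash
cat >> h.py <<'E'
from scipy.optimize import least_squares
def rimfit(p,n='top',box=(225,80,370,240)):
    x0,y0,x1,y1=box
    q=p.astype(int);m=((q[:,:,2]-q[:,:,0]>7)&(q.min(2)>120)).astype(np.uint8)
    w=np.zeros_like(m);w[y0:y1,x0:x1]=m[y0:y1,x0:x1]
    k,l,st,_=cv2.connectedComponentsWithStats(w)
    i=1+np.argmax(st[1:,4]);cs,_=cv2.findContours((l==i).astype(np.uint8),cv2.RETR_EXTERNAL,cv2.CHAIN_APPROX_NONE)
    c=max(cs,key=cv2.contourArea)[:,0]
    X=toplane(n,c,.052)[:,:2]
    f=lambda v:np.hypot(X[:,0]-v[0],X[:,1]-v[1])-v[2]
    r=least_squares(f,[*X.mean(0),.14],loss='soft_l1',f_scale=.001)
    return r.x,np.median(abs(r.fun)),X
E
python3 - <<'E'
from h import *
p=np.load('pics/top0.npz')['p']
v,e,X=rimfit(p);print(v,e)
p2=np.load('pics/side0.npz')['p'];print('side',rimfit(p2,'side',(255,175,355,260))[:2])
c=np.array([[47,172],[450,62],[680,440],[252,568]])/[5,3.7]+[225,80]
C=toplane('top',c,.03)[:,:2];print(C)
for i in range(4):
    d=C[(i+1)%4]-C[i];print(np.hypot(*d),np.degrees(np.arctan2(*d[::-1])))
s=np.array([[57,210],[232,550],[757,338]])/4.5+[205,165];S=toplane('side',s,.03)[:,:2];print(S)
for i in range(2):
    d=S[i+1]-S[i];print(np.hypot(*d),np.degrees(np.arctan2(*d[::-1])))
lug=np.array([[440,440]])/[5,3.7]+[225,80];L=toplane('top',lug,.088);print(L)
ls=np.array([[176,287]])/4.5+[205,165];print(toplane('side',ls,.088))
E
```

```text
[ 0.68077323 -0.02912523  0.13514482] 0.005796005858680037Traceback (most recent call last):
  File "<stdin>", line 4, in <module>
  File "h.py", line 17, in rimfit
    i=1+np.argmax(st[1:,4]);cs,_=cv2.findContours((l==i).astype(np.uint8),cv2.RETR_EXTERNAL,cv2.CHAIN_APPROX_NONE)
        ~~~~~~~~~^^^^^^^^^^
    return _wrapfunc(a, 'argmax', axis=axis, out=out, **kwds)
    return bound(*args, **kwds)
ValueError: attempt to get argmax of an empty sequence
```

```bash
cat > fit.py <<'E'
from h import *
def rim(p,n,box,th):
    x0,y0,x1,y1=box
    g=cv2.cvtColor(p,cv2.COLOR_RGB2GRAY).astype(np.float32)
    m=(g>th).astype(np.uint8);w=np.zeros_like(m);w[y0:y1,x0:x1]=m[y0:y1,x0:x1]
    w=cv2.morphologyEx(w,cv2.MORPH_OPEN,np.ones((4,4),np.uint8))
    k,l,st,_=cv2.connectedComponentsWithStats(w)
    i=1+np.argmax(st[1:,4]);print(st[i])
    c=cv2.convexHull(np.argwhere(l==i)[:,::-1].astype(np.int32))[:,0]
    X=toplane(n,c,.052)[:,:2]
    r=least_squares(lambda v:np.hypot(X[:,0]-v[0],X[:,1]-v[1])-v[2],[*X.mean(0),.14],loss='soft_l1',f_scale=.001)
    return r.x,np.median(abs(r.fun))
p=np.load('pics/top0.npz')['p'];p2=np.load('pics/side0.npz')['p']
print(rim(p,'top',(225,80,370,240),120))
print(rim(p2,'side',(250,175,355,260),130))
c=np.array([[47,172],[450,62],[680,440],[252,568]])/[5,3.7]+[225,80]
C=toplane('top',c,.03)[:,:2];print(C)
for i in range(4):
    d=C[(i+1)%4]-C[i];print(np.hypot(*d),np.degrees(np.arctan2(*d[::-1])))
s=np.array([[57,210],[232,550],[757,338]])/4.5+[205,165];S=toplane('side',s,.03)[:,:2];print(S)
for i in range(2):
    d=S[i+1]-S[i];print(np.hypot(*d),np.degrees(np.arctan2(*d[::-1])))
lug=np.array([[440,440]])/[5,3.7]+[225,80];L=toplane('top',lug,.088);print(L)
ls=np.array([[176,287]])/4.5+[205,165];print(toplane('side',ls,.088))
E
python3 fit.py
```

```text
[ 251  111   85   82 3479]
(array([ 0.67770978, -0.03004554,  0.13960418]), np.float64(0.00025620155230307584))
[ 258  184   92   70 3057]
(array([ 0.68176937, -0.03172416,  0.14003425]), np.float64(0.0007493453550112966))
[[ 0.7660859   0.16762698]
 [ 0.87941027 -0.10433931]
 [ 0.52731462 -0.2535521 ]
 [ 0.40820038  0.0228132 ]]
0.2946321023151715 -67.37922201693335
0.38240791070835806 -157.0335071357888
0.300941817763988 113.31618118298758
0.38607393034174275 22.030085888477064
[[ 0.41760133  0.01235096]
 [ 0.52794132 -0.25962826]
 [ 0.88296045 -0.11452514]]
0.29350912886945135 -67.91796345454618
0.3835277068079678 22.230775534274883
[[ 0.51292009 -0.09085219  0.088     ]]
[[ 0.49865802 -0.10608459  0.088     ]]
```

Call:
{"api": "send_rows", "payload": {
  "angular": [
    [0, 0, 0.5],
    [0, 0, 1],
    [0, 0, 1.5],
    [0, 0, 2],
    [0, 0, 2.5],
    [0, 0, 2.8],
    [0, 0, 2.8],
    [0, 0, 2.8]
  ],
  "xyz": [
    [3, 4.75, 0],
    [6, 9.5, 0],
    [9, 14.25, 0],
    [12, 19, 0],
    [15, 23.75, 0],
    [18, 28.5, 0],
    [21, 33.25, 0],
    [24, 38, 0]
  ],
  "claw": [1, 1, 1, 1, 1, 1, 1, 1]
}}

```text
t: 1.1
tcp_pos: [0.4513, -0.2067, 0.4042]
eef_rot: [[0.924, 0.383, -0.0], [0.383, -0.924, 0.001], [-0.0, -0.001, -1.0]]
force: [1.1, -0.5, 1.1]
grip_width: 0.001
```

Call:
{"api": "send_rows", "payload": {
  "angular": [
    [0, 0, 0],
    [0, 0, 0],
    [0, 0, 0],
    [0, 0, 0],
    [0, 0, 0],
    [0, 0, 0],
    [0, 0, 0],
    [0, 0, 0]
  ],
  "xyz": [
    [3, 4.8, 0],
    [6, 9.6, -1],
    [9, 14.4, -2],
    [12, 19.2, -3],
    [15, 24, -4],
    [17.5, 28, -5],
    [18.2, 29, -6],
    [18.2, 29, -7]
  ],
  "claw": [1, 1, 1, 1, 1, 1, 1, 1]
}}

```text
t: 2.1
tcp_pos: [0.6331, 0.0835, 0.3332]
eef_rot: [[0.924, 0.383, -0.001], [0.383, -0.924, 0.001], [-0.001, -0.001, -1.0]]
force: [-1.1, -1.7, 0.3]
grip_width: -0.001
```

Run:
```python
from h import *
print(env.read_state()['tcp_pos'])
for n in("top","side"):
    t=env.read_state()['t'];p,d=env.camera(n);cv2.imwrite(f"pics/{n}1.png",p[:,:,::-1]);np.savez(f"pics/{n}1.npz",p=p,d=d,t=t)
```

```text
[0.63314015 0.08351572 0.33318032]
```

View pics/top1.png

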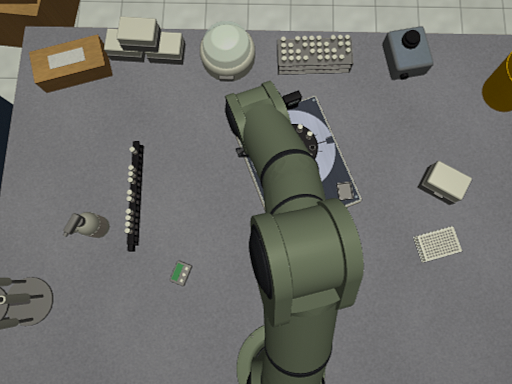

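View pics/side1.png

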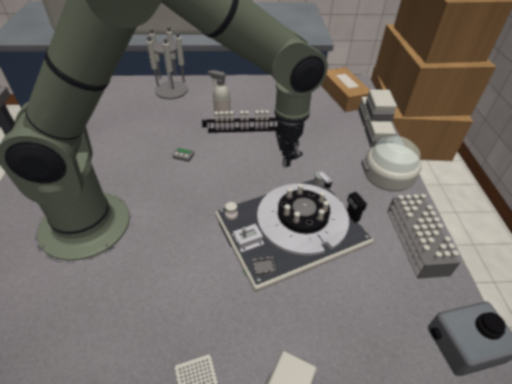

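Call:
{"api": "send_rows", "payload": {
  "angular": [
    [0, 0, 0],
    [0, 0, 0],
    [0, 0, 0],
    [0, 0, 0],
    [0, 0, 0],
    [0, 0, 0],
    [0, 0, 0],
    [0, 0, 0]
  ],
  "xyz": [
    [0, 0, -2],
    [0, 0, -4],
    [0, 0, -6],
    [0, 0, -8],
    [0, 0, -8.8],
    [0, 0, -8.8],
    [0, 0, -8.8],
    [0, 0, -8.8]
  ],
  "claw": [1, 1, 1, 1, 1, 1, 1, 1]
}}

```text
t: 3.2
tcp_pos: [0.6328, 0.0819, 0.2456]
eef_rot: [[0.924, 0.381, -0.002], [0.381, -0.924, -0.0], [-0.002, -0.0, -1.0]]
force: [0.3, 0.8, 0.1]
grip_width: -0.003
```

```bash
cat >> h.py <<'E'
CS=np.array([.6818,-.0317])
A=np.radians(np.arange(0,360,.5))
def polar(p,c=CS,n='side',r0=.084,r1=.138,nr=28):
    R=np.linspace(r0,r1,nr)
    X=np.stack([c[0]+R[:,None]*np.cos(A),c[1]+R[:,None]*np.sin(A),np.full((nr,len(A)),.052)],-1)
    uv=proj(n,X.reshape(-1,3)).reshape(nr,len(A),2).astype(np.float32)
    g=cv2.cvtColor(p,cv2.COLOR_RGB2GRAY)
    return cv2.remap(g,uv[...,0],uv[...,1],cv2.INTER_LINEAR).astype(float)
def notch(p,c=CS,n='side'):
    P=polar(p,c,n,.118,.137,12).mean(0)
    bg=np.median(P);d=np.clip(bg-12-P,0,None)
    w=53 # 26.5deg box? notch ~12deg
    k=np.ones(26);s=np.convolve(np.r_[d,d,d],k,'same')[len(d):2*len(d)]
    i=np.argmax(s);j=np.arange(i-20,i+21)
    dd=d[j%len(d)];a=(j*dd).sum()/dd.sum()*.5
    return a%360,s[i]
E
python3 - <<'E'
from h import *
T=[];Q=[]
for i in range(8):
    T.append(env.read_state()['t']);Q.append(env.camera('side')[0])
np.savez('pics/seq.npz',T=T,Q=Q)
s=env.read_state();print(s['t'],s['tcp_pos'],s['force'])
for t,q in zip(T,Q):
    a,m=notch(q);print(round(t,3),round(a,2),round(m))
cv2.imwrite('pics/seq.png',cv2.resize(np.hstack([Q[0][165:290,205:380],Q[5][165:290,205:380]]),None,fx=2.2,fy=2.2,interpolation=cv2.INTER_CUBIC)[:,:,::-1])
cv2.imwrite('pics/pol.png',cv2.resize(np.vstack([polar(q) for q in Q[:6]]),(760,600)))
E
```

```text
3.6 [0.63262494 0.08188143 0.24495264] [-0.58386356  1.2081765  -0.65675473]
3.2 71.98 1912
3.25 78.1 1909
3.3 82.97 1279
3.35 88.18 679
3.4 101.98 336
3.45 105.46 889
3.5 108.87 1307
3.55 113.82 1363[ WARN:0@4.734] global loadsave.cpp:1063 imwrite_ Unsupported depth image for selected encoder is fallbacked to CV_8U.
```

View pics/seq.png

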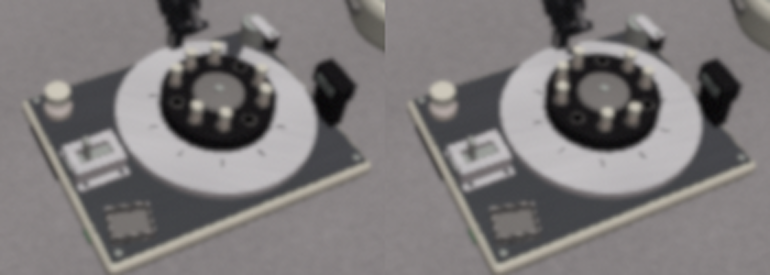

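View pics/pol.png

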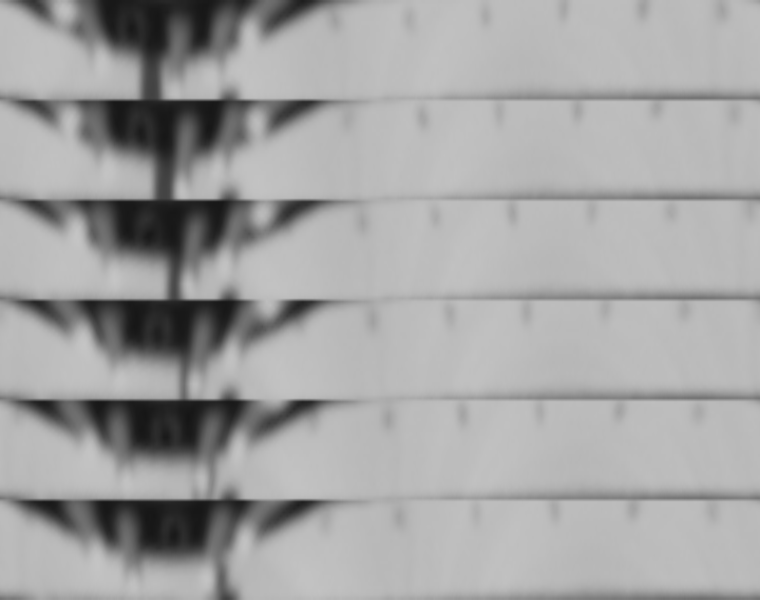

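Call:
{"api": "send_rows", "payload": {
  "angular": [
    [0, 0, 0],
    [0, 0, 0],
    [0, 0, 0],
    [0, 0, 0]
  ],
  "xyz": [
    [0, 0, -0.7],
    [0, 0, -1.4],
    [0, 0, -1.6],
    [0, 0, -1.7]
  ],
  "claw": [1, 1, 1, 1]
}}

```text
t: 4.1
tcp_pos: [0.6326, 0.0819, 0.2277]
eef_rot: [[0.924, 0.381, -0.003], [0.381, -0.924, -0.0], [-0.003, -0.001, -1.0]]
force: [-1.0, 0.3, -0.1]
grip_width: 0.001
```

```bash
cat > w.py <<'E'
from h import *
import sys
n=int(sys.argv[1]) if len(sys.argv)>1 else 3
s0=env.read_state();Q=[]
for i in range(n):
    t=env.read_state()['t'];q=env.camera('side')[0];a,m=notch(q);print(round(t,3),round(a,2),round(m))
np.savez('pics/last.npz',p=q)
s=env.read_state();print(s['t'],s['tcp_pos'].round(4),s0['force'].round(2),s['force'].round(2),s['joint_vel'].round(1).max())
E
python3 w.py 3
```

```text
4.1 111.07 1910
4.15 111.6 1670
4.2 111.33 1684
4.25 [0.6327 0.0819 0.228 ] [-1.03  0.25 -0.12] [-0.29 -0.02 -0.75] 0.1
```

```bash
sed -i 's/    w=53.*/    d[180:280]=0/' h.py; python3 w.py 3
```

```text
4.25 200.14 1356
4.3 206.38 1376
4.35 212.5 1452
4.4 [0.6327 0.0819 0.2281] [-0.29 -0.02 -0.75] [ 0.86  0.13 -0.01] 0.1
```

Call:
{"api": "send_rows", "payload": {
  "angular": [
    [0, 0, 0],
    [0, 0, 0]
  ],
  "xyz": [
    [0, 0, -0.15],
    [0, 0, -0.3]
  ],
  "claw": [1, 1]
}}

```text
t: 4.65
tcp_pos: [0.6327, 0.0818, 0.2251]
eef_rot: [[0.924, 0.381, -0.002], [0.381, -0.924, -0.0], [-0.002, -0.001, -1.0]]
force: [-2.0, -1.0, 3.5]
grip_width: -0.001
```

```bash
python3 w.py 2
```

```text
4.65 249.07 1696
4.7 253.23 1664
4.75 [0.6325 0.0818 0.225 ] [-2.03 -0.97  3.52] [-1.76 -0.69  4.58] 0.3
```

Call:
{"api": "send_rows", "payload": {
  "angular": [
    [0, 0, 0]
  ],
  "xyz": [
    [0, 0, 0.5]
  ],
  "claw": [1]
}}

```text
t: 4.88
tcp_pos: [0.6324, 0.0817, 0.2299]
eef_rot: [[0.924, 0.381, -0.004], [0.381, -0.924, -0.001], [-0.003, -0.001, -1.0]]
force: [-0.0, 0.9, 0.0]
grip_width: 0.005
```

```bash
python3 w.py 3
```

```text
4.875 256.14 1699
4.925 256.51 1698
4.975 256.85 1683
5.025 [0.6327 0.0818 0.2304] [-0.02  0.85  0.04] [-1.24 -0.72  0.06] 0.3
```

Call:
{"api": "send_rows", "payload": {
  "angular": [
    [0, 0, 7.5],
    [0, 0, 15],
    [0, 0, 22.5],
    [0, 0, 30],
    [0, 0, 30],
    [0, 0, 30],
    [0, 0, 30],
    [0, 0, 30]
  ],
  "xyz": [
    [-1.43, -0.72, 0.3],
    [-2.76, -1.61, 0.3],
    [-3.95, -2.67, 0.3],
    [-5.0, -3.9, 0.3],
    [-5.0, -3.9, 0.2],
    [-5.0, -3.9, 0],
    [-5.0, -3.9, -0.2],
    [-5.0, -3.9, -0.2]
  ],
  "claw": [1, 1, 1, 1, 1, 1, 1, 1]
}}

```text
t: 6.02
tcp_pos: [0.5828, 0.0433, 0.2281]
eef_rot: [[0.61, 0.792, -0.002], [0.792, -0.61, -0.001], [-0.002, -0.001, -1.0]]
force: [-0.3, -0.5, -0.6]
grip_width: 0.002
```

```bash
python3 w.py 2
python3 - <<'E'
from h import *
p=np.load('pics/last.npz')['p'];c=p[150:300,190:390]
cv2.imwrite('pics/s2.png',cv2.resize(c,None,fx=4,fy=4,interpolation=cv2.INTER_CUBIC)[:,:,::-1])
E
```

```text
6.025 262.77 1697
6.075 263.0 1685
6.125 [0.5828 0.0431 0.2284] [-0.33 -0.46 -0.63] [-0.93 -0.69  0.37] 0.3
```

View pics/s2.png

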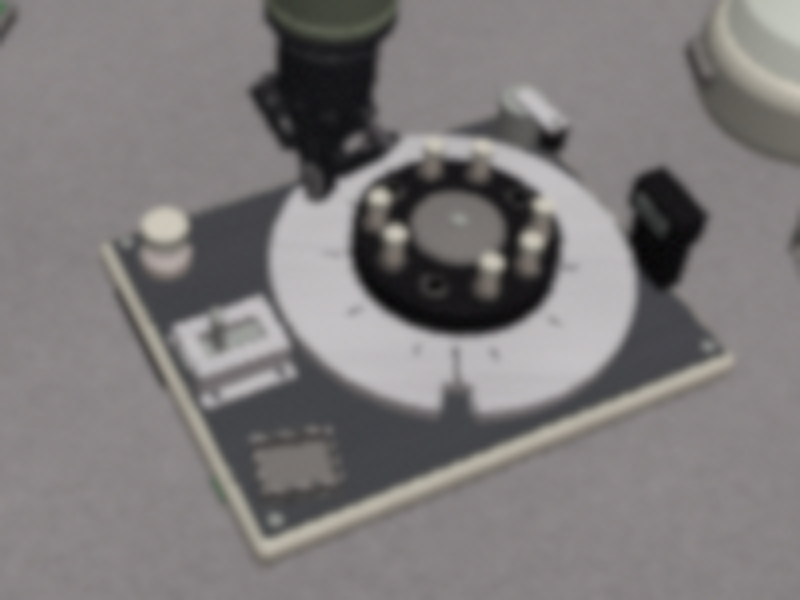

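Run:
```python
from h import *
f=lambda l:np.array(l,float)/4+[190,150]-[.375,.375]
G=toplane('side',f([[172,325],[262,297],[295,347],[204,378]]),.058)[:,:2];print(G.round(4))
for i in range(4):
    d=G[(i+1)%4]-G[i];print(np.hypot(*d).round(4),np.degrees(np.arctan2(*d[::-1])).round(1))
g=G.mean(0);d=g-CS;print('guide c',g,np.hypot(*d),np.degrees(np.arctan2(d[1],d[0]))%360)
L=toplane('side',f([[214,313]]),.088)[0,:2];d=L-CS;print('lug',L,np.hypot(*d),np.degrees(np.arctan2(d[1],d[0]))%360)
# table-contrast: fit deck/table edges with gradient: bright border lines
S=toplane('side',f([[105,247],[265,552],[733,358]]),.03)[:,:2]
for i in range(2):
    d=S[i+1]-S[i];print(np.hypot(*d),np.degrees(np.arctan2(*d[::-1])))
# same with top0 guide
t=np.array([[370,432],[470,402],[515,478],[415,508]])/[5,3.7]+[225,80]-[.4,.36]
G=toplane('top',t,.058)[:,:2];CT=np.array([.6777,-.03]);d=G.mean(0)-CT;print('top guide',G.mean(0),np.hypot(*d),np.degrees(np.arctan2(d[1],d[0]))%360)
p=np.load('pics/top0.npz')['p'][180:235,270:365];cv2.imwrite('pics/tg.png',cv2.resize(p,None,fx=8,fy=8,interpolation=cv2.INTER_CUBIC)[:,:,::-1])
p=np.load('pics/last.npz')['p'][215:270,225:300];cv2.imwrite('pics/sg.png',cv2.resize(p,None,fx=10,fy=10,interpolation=cv2.INTER_CUBIC)[:,:,::-1])
```

```text
[[ 0.4654 -0.0887]
 [ 0.5323 -0.0643]
 [ 0.5541 -0.1117]
 [ 0.4879 -0.1373]]
0.0713 20.1
0.0522 -65.3
0.0709 -158.9
0.0535 114.9
guide c [ 0.50990306 -0.10050561] 0.18515606397588596 201.8148645524182
lug [ 0.49593436 -0.10271636] 0.19897075091894378 200.91107507755433
0.29730562896918095 -67.42052231214284
0.3870346410557581 22.788982156922103
top guide [ 0.50672966 -0.09460685] 0.18277008401109696 200.70074596957946
```

View pics/tg.png

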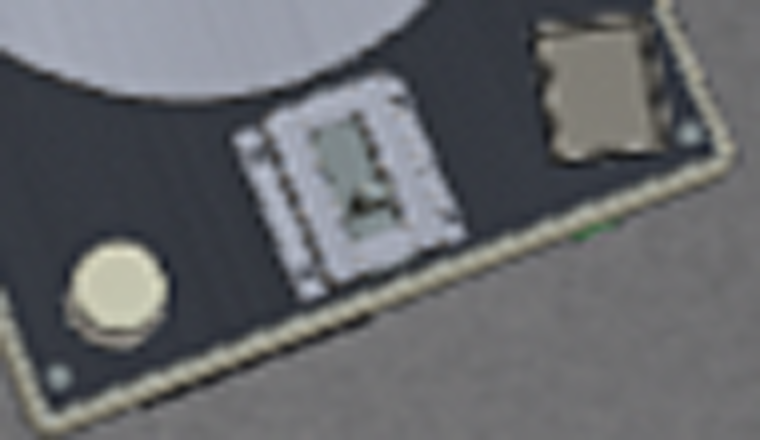

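View pics/sg.png

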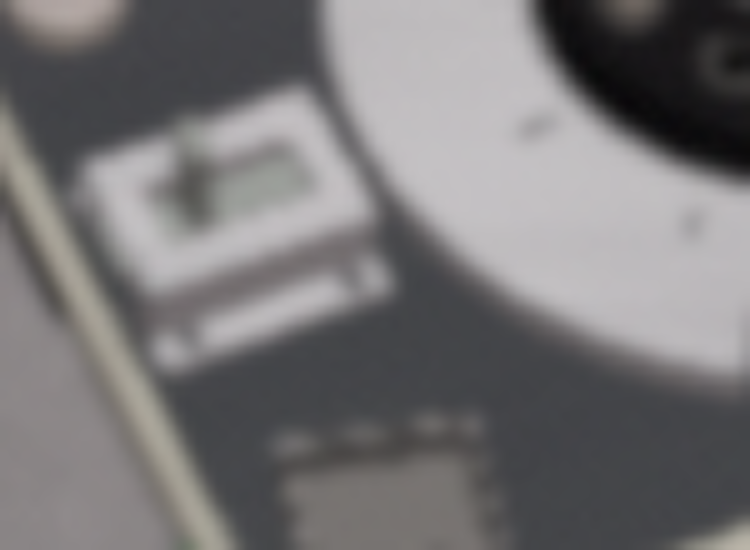

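Run:
```python
from h import *
def run(n,p,C,box):
    q=p.astype(int);m=(q[:,:,0]-q[:,:,2]>8)&(q.min(2)>100)
    x0,y0,x1,y1=box;w=np.zeros_like(m);w[y0:y1,x0:x1]=m[y0:y1,x0:x1]
    uv=np.argwhere(w)[:,::-1];X=toplane(n,uv,.03)[:,:2]-C
    for yaw in (22.5,):
        c,s=np.cos(np.radians(yaw)),np.sin(np.radians(yaw));L=X@np.array([[c,-s],[s,c]])
        for nm,ax,val in(('+x',0,.165),('-x',0,-.235),('+y',1,.155),('-y',1,-.155)):
            k=(abs(L[:,ax]-val)<.012);o=1-ax
            k&=(L[:,o]>(-.215 if o==0 else -.135))&(L[:,o]<(.145 if o==0 else .135))
            if k.sum()<30: print(n,nm,k.sum());continue
            l=cv2.fitLine(L[k].astype(np.float32),cv2.DIST_HUBER,0,.001,.001).ravel()
            a=np.degrees(np.arctan2(l[1],l[0]));a=(a-(0 if o==0 else 90)+90)%180-90
            print(n,nm,k.sum(),'yaw',round(yaw+a,2),'off',round(np.median(L[k,ax]),4))
run('top',np.load('pics/top0.npz')['p'],np.array([.6777,-.03]),(225,80,370,240))
run('side',np.load('pics/side0.npz')['p'],CS,(205,165,385,295))
run('side',np.load('pics/last.npz')['p'],CS,(205,165,385,295))
```

```text
top +x 35 yaw 22.52 off 0.1631
top -x 122 yaw 22.59 off -0.2277
top +y 123 yaw 22.51 off 0.1536
top -y 129 yaw 22.57 off -0.148
side +x 0
side -x 283 yaw 22.28 off -0.2333
side +y 60 yaw 20.05 off 0.1536
side -y 655 yaw 22.45 off -0.1528
side +x 0
side -x 293 yaw 22.18 off -0.2333
side +y 67 yaw 20.58 off 0.1535
side -y 665 yaw 22.47 off -0.1528
```

Call:
{"api": "send_rows", "payload": {
  "angular": [
    [0, 0, 0],
    [0, 0, 0],
    [0, 0, -5],
    [0, 0, -10],
    [0, 0, -15],
    [0, 0, -20],
    [0, 0, -25],
    [0, 0, -30]
  ],
  "xyz": [
    [0, 0, -0.2],
    [0, 0, -0.37],
    [0.69, 0.82, -0.38],
    [1.44, 1.57, -0.38],
    [2.26, 2.26, -0.38],
    [3.13, 2.87, -0.38],
    [4.05, 3.41, -0.38],
    [5.02, 3.86, -0.38]
  ],
  "claw": [1, 1, 1, 1, 1, 1, 1, 1]
}}

```text
t: 7.12
tcp_pos: [0.6332, 0.0826, 0.2248]
eef_rot: [[0.925, 0.379, -0.002], [0.379, -0.925, 0.001], [-0.002, -0.001, -1.0]]
force: [-1.9, 3.7, 4.5]
grip_width: -0.001
```

```bash
cat >> h.py <<'E'
def line(p,a,c=CS,n='side'):
    P=polar(p,c,n,.099,.112,8).mean(0);j=np.arange(int(a*2)-14,int(a*2)+15)%720
    v=P[j];d=np.clip(np.median(v)-4-v,0,None)
    return ((np.arange(int(a*2)-14,int(a*2)+15)*d).sum()/max(d.sum(),1e-6)*.5, d.max())
E
sed -i 's/print(round(t,3),round(a,2),round(m))/print(round(t,3),round(a,2),round(m),"line",line(q,a))/' w.py; python3 w.py 2
```

```text
7.125 233.04 1623 line (np.float64(232.31757508342602), np.float64(30.875))
7.175 231.64 1641 line (np.float64(231.02286967418547), np.float64(27.875))
7.225 [0.6337 0.0828 0.2248] [-1.88  3.66  4.54] [-1.61  3.88  5.33] 4.0
```

Call:
{"api": "send_rows", "payload": {
  "angular": [
    [0, 0, -5],
    [0, 0, -10],
    [0, 0, -15],
    [0, 0, -20],
    [0, 0, -24],
    [0, 0, -26],
    [0, 0, -26]
  ],
  "xyz": [
    [1.02, 0.37, -0.05],
    [2.05, 0.64, -0.05],
    [3.11, 0.82, -0.05],
    [4.18, 0.9, -0.05],
    [5.04, 0.9, -0.05],
    [5.47, 0.88, -0.05],
    [5.47, 0.88, -0.05]
  ],
  "claw": [1, 1, 1, 1, 1, 1, 1]
}}

```text
t: 8.1
tcp_pos: [0.6885, 0.0917, 0.2247]
eef_rot: [[0.998, -0.062, 0.001], [-0.062, -0.998, 0.001], [0.0, -0.001, -1.0]]
force: [0.2, 2.4, 6.9]
grip_width: 0.005
```

```bash
python3 w.py 3;python3 - <<'E'
from h import *
p=np.load('pics/last.npz')['p'][195:285,215:335];cv2.imwrite('pics/s3.png',cv2.resize(p,None,fx=6.5,fy=6.5,interpolation=cv2.INTER_CUBIC)[:,:,::-1])
E
```

```text
8.1 85.72 1929 line (np.float64(89.31891891891892), np.float64(7.0))
8.15 85.73 1954 line (np.float64(89.50299401197604), np.float64(7.125))
8.2 85.74 1937 line (np.float64(89.6859375), np.float64(6.625))
8.25 [0.6883 0.0917 0.2247] [0.17 2.44 6.9 ] [0.88 2.86 5.82] 0.1
```

View pics/s3.png

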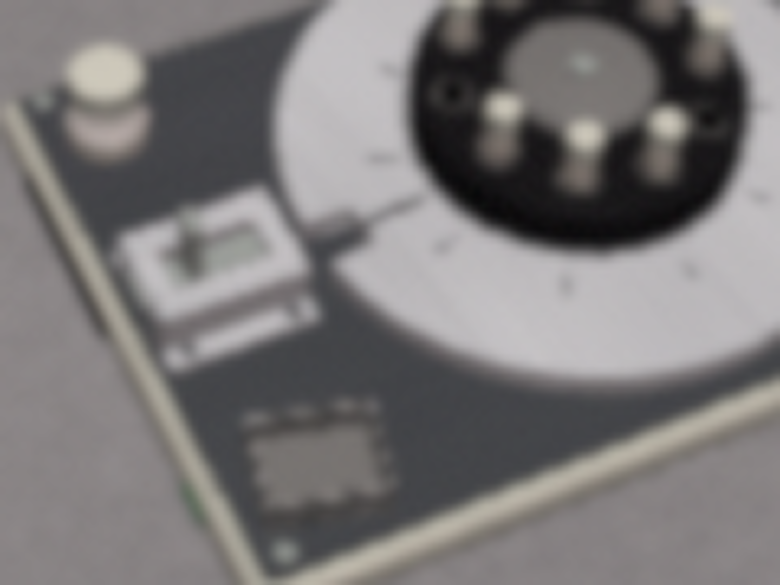

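```bash
sed -i 's/d\[180:280\]=0/d[:330]=0/' h.py; python3 w.py 2
```

```text
8.25 205.55 1414 line (np.float64(204.57073844030367), np.float64(25.5))
8.3 205.55 1408 line (np.float64(204.55446927374302), np.float64(25.0))
8.35 [0.6883 0.0917 0.2247] [0.88 2.86 5.82] [0.37 3.   6.1 ] 0.1
```

Call:
{"api": "send_rows", "payload": {
  "angular": [
    [0, 0, -1],
    [0, 0, -2],
    [0, 0, -2]
  ],
  "xyz": [
    [0.22, -0.02, -0.05],
    [0.43, -0.04, -0.05],
    [0.43, -0.04, -0.05]
  ],
  "claw": [1, 1, 1]
}}

```text
t: 8.72
tcp_pos: [0.6927, 0.0913, 0.2246]
eef_rot: [[0.996, -0.095, 0.001], [-0.095, -0.996, 0.002], [0.001, -0.002, -1.0]]
force: [0.0, 1.8, 6.8]
grip_width: 0.002
```

```bash
python3 w.py 2
```

```text
8.725 203.4 1427 line (np.float64(202.4694408322497), np.float64(26.25))
8.775 203.41 1430 line (np.float64(202.6424418604651), np.float64(23.875))
8.825 [0.6926 0.0913 0.2246] [0.03 1.82 6.76] [0.16 2.04 6.51] 0.1
```

Line is at 202.5. I'll lift gently.

Call:
{"api": "send_rows", "payload": {
  "angular": [
    [0, 0, 0],
    [0, 0, 0],
    [0, 0, 0],
    [0, 0, 0],
    [0, 0, 0],
    [0, 0, 0]
  ],
  "xyz": [
    [0, 0, 0.05],
    [0, 0, 0.1],
    [0, 0, 0.3],
    [0, 0, 0.5],
    [0, 0, 0.5],
    [0, 0, 0.5]
  ],
  "claw": [1, 1, 1, 1, 1, 1]
}}

```text
t: 9.57
tcp_pos: [0.6926, 0.0913, 0.2295]
eef_rot: [[0.996, -0.094, 0.001], [-0.094, -0.996, 0.002], [0.001, -0.002, -1.0]]
force: [-0.5, -0.8, 0.3]
grip_width: 0.001
```

```bash
python3 w.py 3
```

```text
9.575 203.52 1391 line (np.float64(202.6692256341789), np.float64(25.5))
9.625 203.52 1397 line (np.float64(202.67228835978835), np.float64(25.75))
9.675 203.52 1394 line (np.float64(202.67173051519154), np.float64(25.875))
9.725 [0.6925 0.0913 0.2295] [-0.52 -0.76  0.34] [-0.39 -0.4  -0.24] 0.1
```

Call:
{"api": "send_rows", "payload": {
  "angular": [
    [0, 0, 0],
    [0, 0, 0],
    [0, 0, 4],
    [0, 0, 9],
    [0, 0, 14],
    [0, 0, 19],
    [0, 0, 24],
    [0, 0, 28]
  ],
  "xyz": [
    [0, 0, 5],
    [0, 0, 10],
    [-3.5, -3.5, 10],
    [-7.5, -7, 10],
    [-11.5, -10.5, 10],
    [-15.5, -14, 10],
    [-19, -17.5, 10],
    [-21.9, -20.7, 10]
  ],
  "claw": [1, 1, 1, 1, 1, 1, 1, 1]
}}

```text
t: 10.72
tcp_pos: [0.4721, -0.1168, 0.3297]
eef_rot: [[0.922, 0.386, 0.0], [0.386, -0.922, 0.002], [0.001, -0.001, -1.0]]
force: [0.3, -0.4, -0.6]
grip_width: 0.005
```

```bash
python3 w.py 2;python3 - <<'E'
from h import *
p=np.load('pics/last.npz')['p'][105:285,195:375];cv2.imwrite('pics/s4.png',cv2.resize(p,None,fx=3.3,fy=3.3,interpolation=cv2.INTER_CUBIC)[:,:,::-1])
p=env.camera('top')[0];np.savez('pics/top4.npz',p=p);cv2.imwrite('pics/t4.png',p[:,:,::-1])
E
```

```text
10.725 203.51 1391 line (np.float64(202.66332665330663), np.float64(25.5))
10.775 203.52 1398 line (np.float64(202.6751968503937), np.float64(25.875))
10.825 [ 0.4709 -0.119   0.3297] [ 0.34 -0.37 -0.59] [ 0.43  1.01 -0.57] 1.6
```

View pics/s4.png

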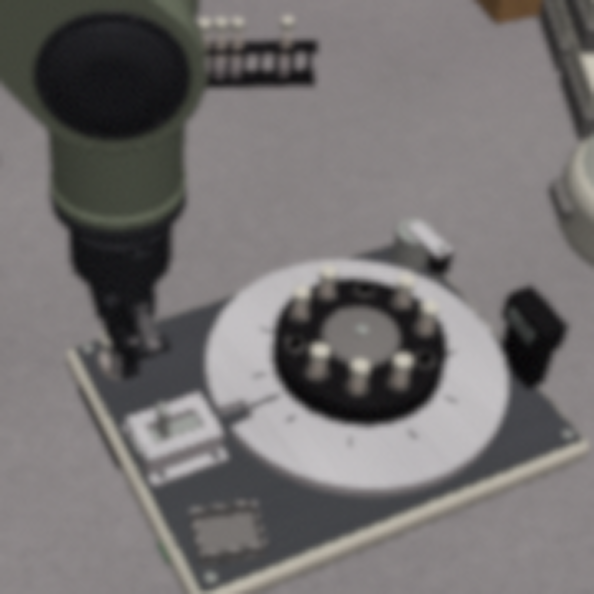

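View pics/t4.png

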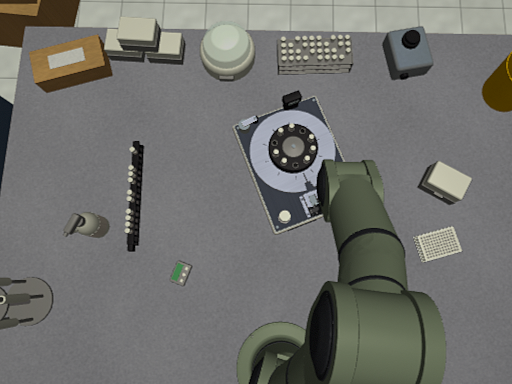

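Run:
```python
from h import *
p=np.load('pics/top4.npz')['p'];c=np.array([.6777,-.03])
P=polar(p,c,'top',.099,.112,8).mean(0)[390:425];print(np.c_[np.arange(390,425)*.5,P.round()].astype(float).tolist())
P=polar(p,c,'top',.118,.134,8).mean(0)[385:430];print(P.round().tolist())
q=p[150:230,265:345];cv2.imwrite('pics/t4c.png',cv2.resize(q,None,fx=7,fy=7,interpolation=cv2.INTER_CUBIC)[:,:,::-1])
print(env.read_state()['tcp_pos'],proj('top',[[.680-.198*.924,-.031-.198*.383,.088]]),proj('side',[[.680-.198*.924,-.031-.198*.383,.088]]))
```

```text
[[195.0, 167.0], [195.5, 167.0], [196.0, 168.0], [196.5, 168.0], [197.0, 168.0], [197.5, 167.0], [198.0, 165.0], [198.5, 164.0], [199.0, 162.0], [199.5, 160.0], [200.0, 158.0], [200.5, 157.0], [201.0, 154.0], [201.5, 148.0], [202.0, 137.0], [202.5, 124.0], [203.0, 112.0], [203.5, 100.0], [204.0, 92.0], [204.5, 92.0], [205.0, 102.0], [205.5, 116.0], [206.0, 130.0], [206.5, 141.0], [207.0, 149.0], [207.5, 153.0], [208.0, 155.0], [208.5, 157.0], [209.0, 159.0], [209.5, 160.0], [210.0, 162.0], [210.5, 163.0], [211.0, 165.0], [211.5, 166.0], [212.0, 166.0]]
[166.0, 166.0, 166.0, 167.0, 168.0, 168.0, 169.0, 170.0, 170.0, 167.0, 160.0, 148.0, 131.0, 110.0, 88.0, 69.0, 58.0, 54.0, 55.0, 57.0, 58.0, 59.0, 60.0, 60.0, 60.0, 60.0, 60.0, 59.0, 60.0, 61.0, 63.0, 70.0, 82.0, 100.0, 119.0, 136.0, 150.0, 160.0, 165.0, 166.0, 164.0, 161.0, 157.0, 152.0, 145.0]
[ 0.47247356 -0.11735159  0.32980685] [[318.14932832 204.06338239]] [[243.54941531 228.99815732]]
```

View pics/t4c.png

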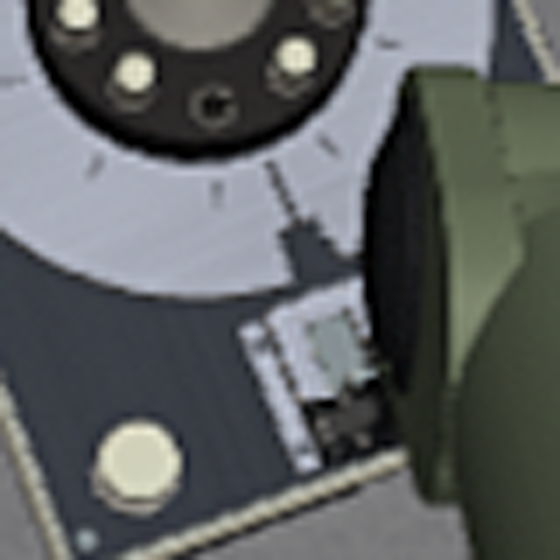

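Run:
```python
from h import *
a=np.radians(22.5);R=np.array([[np.cos(a),np.sin(a)],[-np.sin(a),np.cos(a)]])
f=lambda n,l,z:((toplane(n,l,z)[:,:2]-[.68,-.031])@R.T*1000).round(1)
h=.4375
tg=np.array([[262,120],[385,72],[465,232],[335,285]])/8+[270,180]-h
print('top guide',f('top',tg,.058).tolist())
ln=np.array([[270,165],[298,225]])/7+[265,150]-.43
print('top line',f('top',ln,.052).tolist())
mo=np.array([[298,285],[355,262],[283,235],[318,222]])/7+[265,150]-.43
print('top mouth/floor',f('top',mo,.052).tolist())
# side: from sg (10x, 225,215) and s3
sg=np.array([[85,165],[300,88],[378,205],[155,288]])/10+[225,215]-.45
print('side guide',f('side',sg,.058).tolist())
sl=np.array([[155,190],[285,140],[315,188],[180,240]])/10+[225,215]-.45
print('side slot',f('side',sl,.058).tolist())
print('centers top,side',((np.array([[.6777,-.03],[.6818,-.0317]])-[.68,-.031])@R.T*1000).round(1))
p=np.load('pics/last.npz')['p'][205:255,225:300];cv2.imwrite('pics/s5.png',cv2.resize(p,None,fx=10,fy=10,interpolation=cv2.INTER_CUBIC)[:,:,::-1])
p=np.load('pics/top4.npz')['p'][160:230,285:335];cv2.imwrite('pics/t5.png',cv2.resize(p,None,fx=8,fy=8,interpolation=cv2.INTER_CUBIC)[:,:,::-1])
```

```text
top guide [[-148.1, 29.7], [-147.7, -23.6], [-219.0, -28.2], [-220.0, 27.9]]
top line [[-82.6, -0.5], [-113.7, -1.7]]
top mouth/floor [[-139.8, 9.0], [-139.3, -19.5], [-115.6, 6.5], [-115.7, -10.9]]
side guide [[-219.5, 27.7], [-149.9, 28.3], [-147.8, -20.8], [-218.5, -21.5]]
side slot [[-204.6, 10.8], [-162.3, 12.1], [-161.9, -7.7], [-205.2, -8.8]]
centers top,side [[-1.7  1.8]
 [ 1.4 -1.3]]
```

View pics/s5.png

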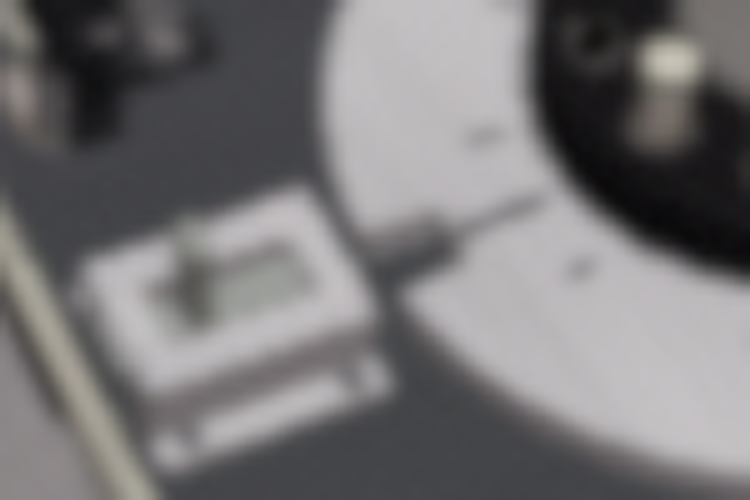

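View pics/t5.png

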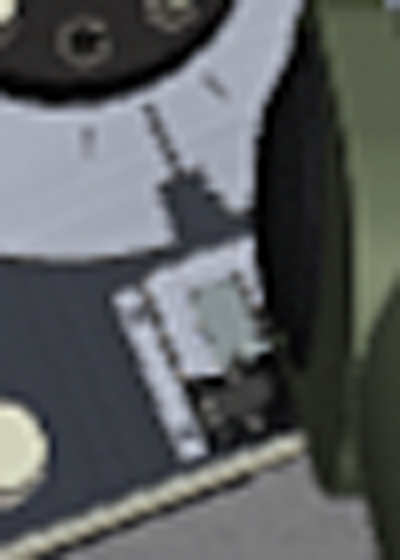

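Call:
{"api": "send_rows", "payload": {
  "angular": [
    [0, 0, 0],
    [0, 0, 0],
    [0, 0, 0],
    [0, 0, 0],
    [0, 0, 0],
    [0, 0, 0],
    [0, 0, 0],
    [0, 0, 0]
  ],
  "xyz": [
    [3, 3.8, 0],
    [6, 7.6, 0],
    [9, 11.4, 0],
    [12, 15.2, 0],
    [15, 18.8, 0],
    [16, 20, 0],
    [16, 20, -4],
    [16, 20, -8]
  ],
  "claw": [1, 1, 1, 1, 1, 1, 1, 1]
}}

```text
t: 11.88
tcp_pos: [0.6325, 0.0831, 0.2489]
eef_rot: [[0.924, 0.382, 0.001], [0.382, -0.924, 0.001], [0.001, -0.001, -1.0]]
force: [0.7, -0.0, -0.2]
grip_width: -0.001
```

```bash
python3 w.py 1
```

```text
11.875 203.52 1378 line (np.float64(202.64153529814942), np.float64(25.125))
11.925 [0.6309 0.0827 0.2437] [ 0.67 -0.04 -0.19] [-4.85 -0.79 -6.3 ] 6.5
```

Call:
{"api": "send_rows", "payload": {
  "angular": [
    [0, 0, 0],
    [0, 0, 0]
  ],
  "xyz": [
    [0.1, 0, 0],
    [0.1, 0, 0]
  ],
  "claw": [1, 1]
}}

```text
t: 12.18
tcp_pos: [0.6323, 0.0829, 0.2448]
eef_rot: [[0.924, 0.382, -0.005], [0.382, -0.924, 0.001], [-0.004, -0.002, -1.0]]
force: [0.2, -1.2, 0.9]
grip_width: 0.006
```

Call:
{"api": "send_rows", "payload": {
  "angular": [
    [0, 0, 0],
    [0, 0, 0],
    [0, 0, 0],
    [0, 0, 0],
    [0, 0, 0],
    [0, 0, -0.5],
    [0, 0, -1],
    [0, 0, -1.5]
  ],
  "xyz": [
    [0, 0, -0.8],
    [0, 0, -1.5],
    [0, 0, -1.8],
    [0, 0, -1.95],
    [0, 0, -2.04],
    [0.1, 0.04, -2.04],
    [0.2, 0.08, -2.04],
    [0.3, 0.12, -2.04]
  ],
  "claw": [1, 1, 1, 1, 1, 1, 1, 1]
}}

```text
t: 13.18
tcp_pos: [0.6354, 0.0842, 0.2247]
eef_rot: [[0.934, 0.357, -0.004], [0.357, -0.934, 0.001], [-0.004, -0.002, -1.0]]
force: [-1.1, 1.3, 5.6]
grip_width: -0.002
```

```bash
python3 w.py 3
```

```text
13.175 201.98 1399 line (np.float64(200.9090318388564), np.float64(25.5))
13.225 201.91 1403 line (np.float64(200.92604501607718), np.float64(26.125))
13.275 201.9 1401 line (np.float64(200.91176470588235), np.float64(26.0))
13.325 [0.6354 0.0842 0.2247] [-1.14  1.27  5.56] [-0.94  1.75  6.  ] 0.2
```

Call:
{"api": "send_rows", "payload": {
  "angular": [
    [0, 0, 0],
    [0, 0, 0],
    [0, 0, 0],
    [0, 0, 0],
    [0, 0, 0],
    [0, 0, 0],
    [0, 0, 0],
    [0, 0, 0]
  ],
  "xyz": [
    [0, 0, 0.05],
    [0, 0, 0.1],
    [0, 0, 0.3],
    [0, 0, 0.6],
    [0, 0, 3],
    [0, 0, 6],
    [0, 0, 9],
    [0, 0, 10.5]
  ],
  "claw": [1, 1, 1, 1, 1, 1, 1, 1]
}}

```text
t: 14.32
tcp_pos: [0.6356, 0.0842, 0.3313]
eef_rot: [[0.934, 0.357, -0.002], [0.357, -0.934, 0.001], [-0.002, -0.002, -1.0]]
force: [0.1, 0.0, 0.0]
grip_width: -0.002
```

```bash
python3 w.py 2
```

```text
14.325 202.08 1377 line (np.float64(201.21630960608155), np.float64(24.25))
14.375 202.09 1373 line (np.float64(201.19835277968428), np.float64(24.25))
14.425 [0.6357 0.0842 0.331 ] [0.11 0.02 0.03] [ 0.42 -0.38 -0.43] 2.0
```

Call:
{"api": "send_rows", "payload": {
  "angular": [
    [0, 0, 1.6],
    [0, 0, 1.6],
    [0, 0, 1.6],
    [0, 0, 1.6],
    [0, 0, 1.6],
    [0, 0, 1.6],
    [0, 0, 1.6],
    [0, 0, 1.6]
  ],
  "xyz": [
    [-3, -3.8, 0],
    [-6, -7.6, 0],
    [-9, -11.4, 0],
    [-12, -15, 0],
    [-15, -18.5, 0],
    [-16.6, -20.1, 0],
    [-16.6, -20.1, 0],
    [-16.6, -20.1, 0]
  ],
  "claw": [1, 1, 1, 1, 1, 1, 1, 1]
}}

```text
t: 15.42
tcp_pos: [0.4701, -0.1162, 0.3305]
eef_rot: [[0.923, 0.384, -0.002], [0.384, -0.923, 0.002], [-0.002, -0.002, -1.0]]
force: [-0.1, -0.3, 0.3]
grip_width: 0.0
```

```bash
python3 w.py 1
python3 - <<'E'
from h import *
p=env.camera('top')[0];np.savez('pics/top5.npz',p=p)
for c in ([.6777,-.03],):
    P=polar(p,np.array(c),'top',.099,.112,8).mean(0);print(190+.5*np.argmin(P[380:430]),P[400:412].round())
q=p[155:225,275:345];cv2.imwrite('pics/t6.png',cv2.resize(q,None,fx=8,fy=8,interpolation=cv2.INTER_CUBIC)[:,:,::-1])
E
```

```text
15.425 202.09 1397 line (np.float64(201.1882470119522), np.float64(25.0))
15.475 [ 0.4702 -0.116   0.3305] [-0.11 -0.33  0.3 ] [ 0.12 -0.42  0.25] 0.2
202.5 [148. 139. 128. 115. 104.  99. 101. 110. 122. 134. 143. 148.]
```

View pics/t6.png

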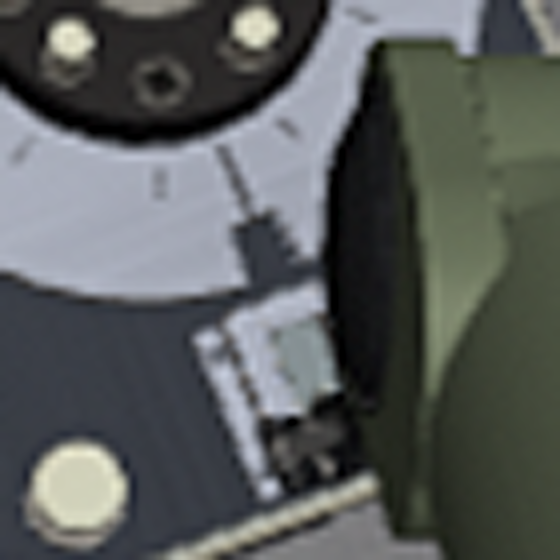

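Call:
{"api": "send_rows", "payload": {
  "angular": [
    [0, 0, 0],
    [0, 0, 0],
    [0, 0, 0],
    [0, 0, 0],
    [0, 0, 0],
    [0, 0, 0]
  ],
  "xyz": [
    [0, 0, -2],
    [0, 0, -4],
    [0, 0, -6],
    [0, 0, -8],
    [0, 0, -8.9],
    [0, 0, -8.9]
  ],
  "claw": [1, 1, 1, 1, 1, 1]
}}

```text
t: 16.27
tcp_pos: [0.4704, -0.1156, 0.2413]
eef_rot: [[0.923, 0.385, -0.003], [0.385, -0.923, 0.002], [-0.002, -0.003, -1.0]]
force: [0.7, 0.2, 0.4]
grip_width: 0.0
```

```bash
python3 w.py 1
python3 - <<'E'
from h import *
p=np.load('pics/last.npz')['p'][185:275,215:305];cv2.imwrite('pics/s6.png',cv2.resize(p,None,fx=6.5,fy=6.5,interpolation=cv2.INTER_CUBIC)[:,:,::-1])
E
```

```text
16.275 202.09 1415 line (np.float64(201.1927868852459), np.float64(25.375))
16.325 [ 0.4705 -0.1157  0.2418] [0.74 0.24 0.43] [-0.49 -1.21 -0.31] 0.4
```

View pics/s6.png

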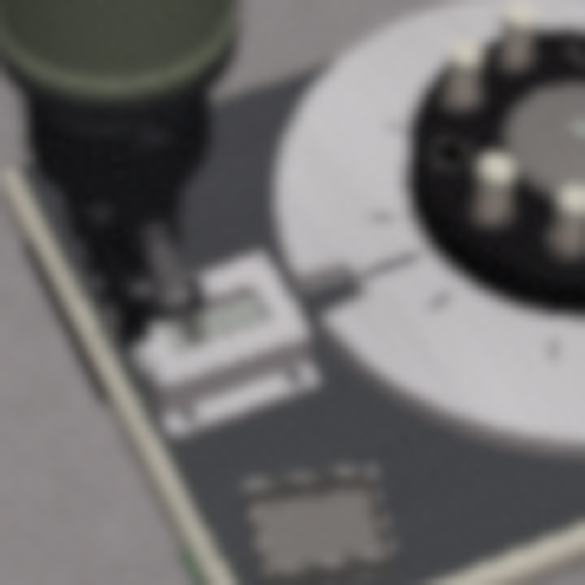

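Run:
```python
from h import *
x=np.array([.923,.385,0]);y=np.array([.385,-.923,0]);t=np.array([.4705,-.1157,.069])
pts=[t,t+.011*x,t-.011*x,t+.011*x+.0145*y,t+.011*x-.0145*y,t-.011*x+.0145*y,t-.011*x-.0145*y]
print(((proj('side',pts)-[215,185]+.42)*6.5).round())
l=np.array([.68-.198*.924-.002*.383,-.031-.198*.383+.002*.924,.088]);print(((proj('side',[l,l-[0,0,.03]])-[215,185]+.42)*6.5).round())
```

```text
[[128. 333.]
 [152. 325.]
 [105. 342.]
 [165. 349.]
 [139. 301.]
 [118. 366.]
 [ 93. 318.]]
[[186. 285.]
 [187. 328.]]
```

Call:
{"api": "send_rows", "payload": {
  "angular": [
    [0, 0, 0],
    [0, 0, 0],
    [0, 0, 0],
    [0, 0, 0],
    [0, 0, 0]
  ],
  "xyz": [
    [0.4, 0.16, 0],
    [0.8, 0.33, 0],
    [1.1, 0.46, 0],
    [1.4, 0.58, 0],
    [1.6, 0.66, 0]
  ],
  "claw": [1, 1, 1, 1, 1]
}}

```text
t: 16.95
tcp_pos: [0.4866, -0.1091, 0.2418]
eef_rot: [[0.923, 0.385, -0.002], [0.385, -0.923, 0.002], [-0.002, -0.002, -1.0]]
force: [-1.8, 0.2, 1.1]
grip_width: -0.002
```

```bash
python3 w.py 1
python3 - <<'E'
from h import *
p=np.load('pics/last.npz')['p'][185:275,215:305];cv2.imwrite('pics/s7.png',cv2.resize(p,None,fx=6.5,fy=6.5,interpolation=cv2.INTER_CUBIC)[:,:,::-1])
E
```

```text
16.95 202.08 1413 line (np.float64(201.19592373438527), np.float64(25.125))
17.0 [ 0.4866 -0.109   0.2418] [-1.8   0.19  1.11] [-0.53 -0.    0.51] 0.4
```

View pics/s7.png

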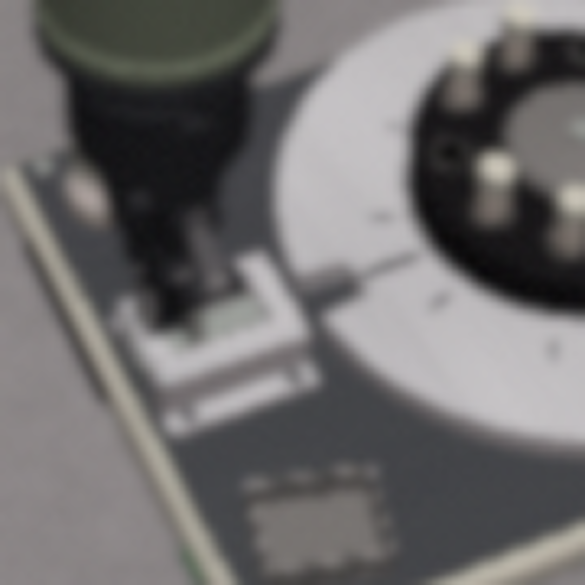

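Call:
{"api": "send_rows", "payload": {
  "angular": [
    [0, 0, 0],
    [0, 0, 0],
    [0, 0, 0],
    [0, 0, 0],
    [0, 0, 0]
  ],
  "xyz": [
    [0.25, 0.1, 0],
    [0.5, 0.2, 0],
    [0.75, 0.3, 0],
    [1.0, 0.4, 0],
    [1.2, 0.5, 0]
  ],
  "claw": [1, 1, 1, 1, 1]
}}

```text
t: 17.62
tcp_pos: [0.4988, -0.104, 0.2417]
eef_rot: [[0.923, 0.385, -0.003], [0.385, -0.923, 0.002], [-0.002, -0.002, -1.0]]
force: [-2.0, -0.3, 0.6]
grip_width: -0.005
```

```bash
python3 w.py 1
python3 - <<'E'
from h import *
p=np.load('pics/last.npz')['p'][185:275,215:305];cv2.imwrite('pics/s8.png',cv2.resize(p,None,fx=6.5,fy=6.5,interpolation=cv2.INTER_CUBIC)[:,:,::-1])
E
```

```text
17.625 202.13 1263 line (np.float64(201.1929541047188), np.float64(25.0))
17.675 [ 0.499  -0.1039  0.2418] [-2.02 -0.33  0.62] [-0.98 -0.45 -1.26] 0.4
```

View pics/s8.png

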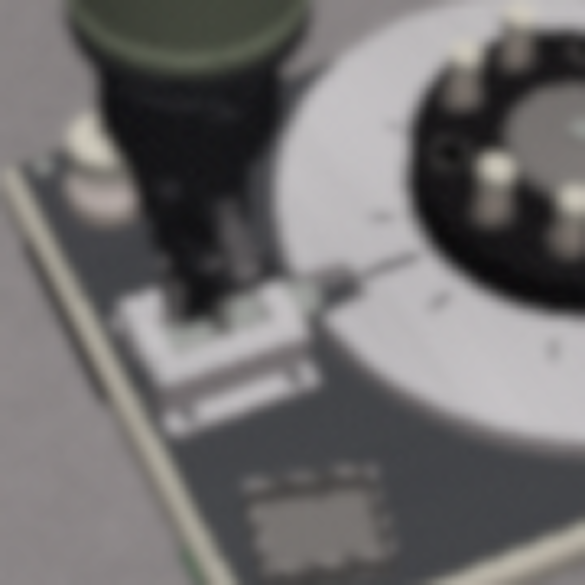

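Call:
{"api": "send_rows", "payload": {
  "angular": [
    [0, 0, 0],
    [0, 0, 0],
    [0, 0, 0],
    [0, 0, 0],
    [0, 0, 0],
    [0, 0, 0]
  ],
  "xyz": [
    [0.25, 0.1, 0],
    [0.5, 0.2, 0],
    [0.7, 0.28, 0],
    [0.9, 0.37, 0],
    [1.05, 0.43, 0],
    [1.15, 0.47, 0]
  ],
  "claw": [1, 1, 1, 1, 1, 1]
}}

```text
t: 18.42
tcp_pos: [0.5106, -0.0991, 0.2417]
eef_rot: [[0.923, 0.385, -0.002], [0.385, -0.923, 0.002], [-0.002, -0.002, -1.0]]
force: [-1.9, -0.6, 0.3]
grip_width: 0.002
```

```bash
python3 w.py 1
python3 - <<'E'
from h import *
p=np.load('pics/last.npz')['p'][185:275,215:305];cv2.imwrite('pics/s9.png',cv2.resize(p,None,fx=6.5,fy=6.5,interpolation=cv2.INTER_CUBIC)[:,:,::-1])
E
```

```text
18.425 200.81 665 line (np.float64(201.19058591178407), np.float64(25.0))
18.475 [ 0.5107 -0.0991  0.2418] [-1.87 -0.55  0.26] [-1.35 -0.16 -0.32] 0.2
```

View pics/s9.png

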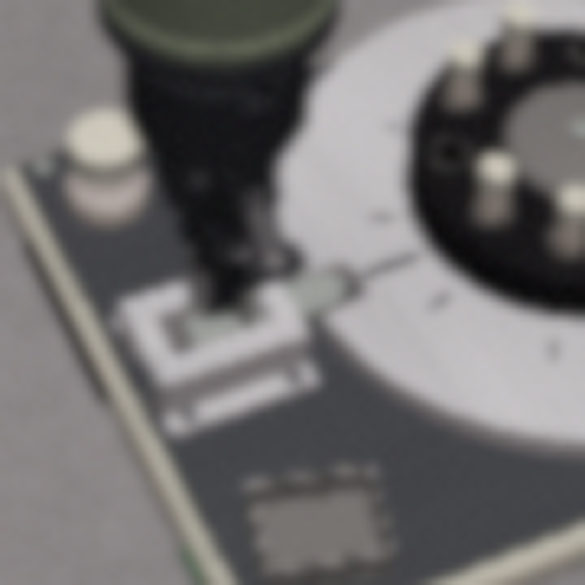

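Call:
{"api": "send_rows", "payload": {
  "angular": [
    [0, 0, 0],
    [0, 0, 0],
    [0, 0, 0]
  ],
  "xyz": [
    [0.1, 0.04, 0],
    [0.2, 0.08, 0],
    [0.3, 0.12, 0]
  ],
  "claw": [1, 1, 1]
}}

```text
t: 18.85
tcp_pos: [0.5133, -0.0981, 0.2417]
eef_rot: [[0.923, 0.385, -0.004], [0.385, -0.923, 0.001], [-0.003, -0.003, -1.0]]
force: [-9.1, -2.3, 6.4]
grip_width: 0.003
```

Call:
{"api": "send_rows", "payload": {
  "angular": [
    [0, 0, 0],
    [0, 0, 0],
    [0, 0, 0]
  ],
  "xyz": [
    [0.1, 0.04, 0],
    [0.15, 0.06, 0],
    [0.15, 0.06, 0]
  ],
  "claw": [1, 1, 1]
}}

```text
t: 19.23
tcp_pos: [0.5138, -0.098, 0.2416]
eef_rot: [[0.923, 0.384, -0.006], [0.384, -0.923, 0.001], [-0.006, -0.003, -1.0]]
force: [-10.8, -3.0, 7.8]
grip_width: -0.007
```

```bash
python3 w.py 1
```

```text
19.225 198.33 653 line (np.float64(201.181640625), np.float64(25.125))
19.275 [ 0.5138 -0.098   0.2416] [-10.76  -3.01   7.76] [-10.77  -2.69   8.28] 0.1
```

Call:
{"api": "send_rows", "payload": {
  "angular": [
    [0, 0, 0],
    [0, 0, 0],
    [0, 0, 0],
    [0, 0, 0],
    [0, 0, 0],
    [0, 0, 0],
    [0, 0, 0],
    [0, 0, 0]
  ],
  "xyz": [
    [-0.5, -0.2, 0],
    [-1.2, -0.5, 0],
    [-2, -0.8, 0],
    [-2, -0.8, 3],
    [-2, -0.8, 7],
    [-2, -0.8, 11],
    [-5, -4, 12],
    [-8, -9, 13]
  ],
  "claw": [1, 1, 1, 1, 1, 1, 1, 1]
}}

```text
t: 20.27
tcp_pos: [0.433, -0.188, 0.3723]
eef_rot: [[0.922, 0.387, -0.005], [0.387, -0.922, 0.0], [-0.005, -0.002, -1.0]]
force: [1.1, -0.4, 0.4]
grip_width: -0.001
```

Call:
{"api": "send_rows", "payload": {
  "angular": [
    [0, 0, 0],
    [0, 0, 0],
    [0, 0, 0],
    [0, 0, 0],
    [0, 0, 0],
    [0, 0, 0]
  ],
  "xyz": [
    [0, -5, 0],
    [0, -10, 0],
    [0, -15, 0],
    [0, -20, 0],
    [0, -20, 0],
    [0, -20, 0]
  ],
  "claw": [1, 1, 1, 1, 1, 1]
}}

```text
t: 21.02
tcp_pos: [0.4327, -0.3877, 0.3721]
eef_rot: [[0.922, 0.386, -0.005], [0.386, -0.922, 0.001], [-0.005, -0.003, -1.0]]
force: [1.1, 0.2, 1.4]
grip_width: 0.0
```

```bash
python3 w.py 1
python3 - <<'E'
from h import *
p=np.load('pics/last.npz')['p'][165:275,205:335]
q=env.camera('top')[0];np.savez('pics/top9.npz',p=q)
a=cv2.resize(p,None,fx=6,fy=6,interpolation=cv2.INTER_CUBIC);cv2.imwrite('pics/s10.png',a[:600,:,::-1])
cv2.imwrite('pics/t10.png',cv2.resize(q[70:250,210:400],None,fx=3.3,fy=3.3,interpolation=cv2.INTER_CUBIC)[:,:,::-1])
E
```

```text
21.025 202.24 548 line (np.float64(201.1809375), np.float64(26.25))
21.075 [ 0.433  -0.3872  0.3722] [1.14 0.16 1.41] [1.06 0.64 0.8 ] 0.1
```

View pics/s10.png

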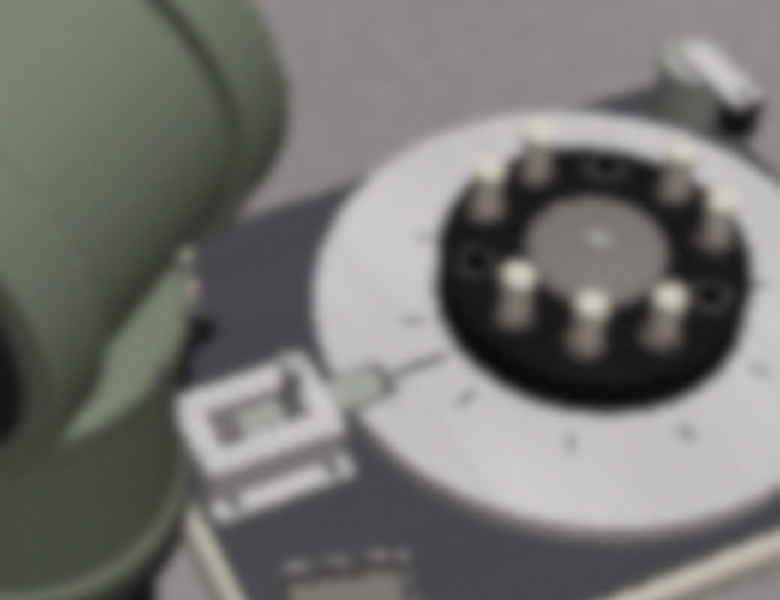

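View pics/t10.png

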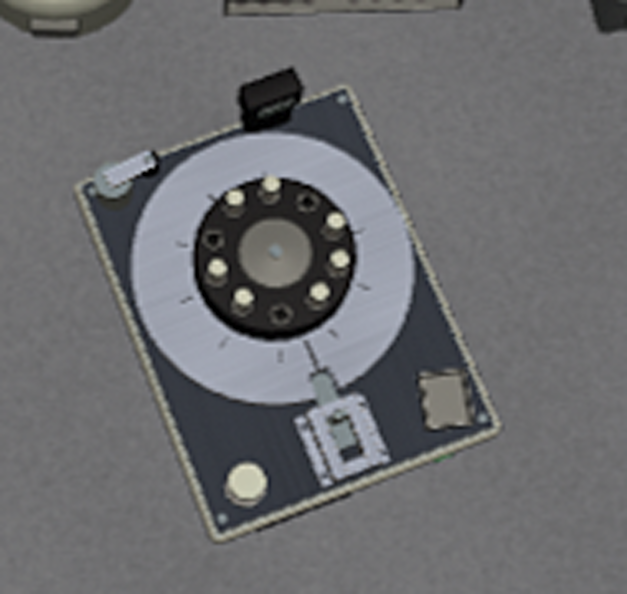

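```bash
python3 -c "
from rig import env
env.job_done();print(env.read_state()['t'])"
```

```text
the job is handed in; nothing more can be done
the job is handed in; nothing more can be done
```

The carousel is stopped with its notch at the bolt, the bolt is pushed fully home, and the hand is clear. I handed the job in at about 21 s.

- **Braking:** I pressed a fingertip on the bare rim with 4–7 N. That stopped the carousel with the notch about 60° past the bolt, so I turned it back by fingertip friction on the rim rather than stopping it there in one go.
- **Alignment:** The two cameras disagreed by about 1.5° on the first alignment (line at 202.7° in the side view, 204.2° in the top view). I put this down to a bias in the side view's rim-centre fit and moved the carousel 1.5° further. The top view then put the notch line at 202.6° against a target of 202.5°. The side view read 201.2°, which fits that bias.
- **Bolt:** It was pushed by its lug only once the carousel was at rest. It slid at about 2 N, then met a firm stop at about 11 N, and the engraved line did not move.
- **Last checks:** Both pictures show the nose deep in the notch and the lug at the front of its opening, with the pot and tray on the deck where they were. I did not measure the other bystanders again, and I judged the bolt's travel from the stop force and the pictures only.

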